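# Balance the coin scale and lock its poise

### The arm

A 6-joint arm with a two-finger parallel gripper is mounted at the origin on the work surface. World frame = base frame: x ahead of the robot, y to its left, z up, the work surface at z = 0. Lengths are in m, angles in rad, forces in N, time in s.
With the tool pointing down it reaches from about 0.325 to 0.9 m from the base axis. Payload 6.1 kg.
Tool frame: the origin (TCP) lies on the centre line of the jaws, within the pads' length; the fingertips stand 19 mm ahead of it and the grasp point (between the pads) is the TCP; z points along the fingers, y is the line along which they close (so a half turn about z gives the same grasp; the last joint's range is limited). The gripper opens to 85 mm and grips with 20 to 120 N. Pads are 22 mm wide; open, the fingers measure 114 mm over their backs; the gripper's body (76 mm by 85 mm) begins 54 mm behind the grasp point. The pads swing forward as they close: fully open they stand 13 mm farther back than shut.
Start: joints at [-1.247, 0.22, 1.526, -0, 1.395, -0.126], TCP at [0.272, -0.563, 0.23] pointing down, gripper open.
Joint ranges: [-2.98, 2.98], [-0.91, 2.08], [0.09, 2.57], [-1.24, 4.39], [0.2, 2.65], [-2.68, 2.68]. Speed limits (rad/s): [2.57, 2.57, 3.01, 3.14, 3.14, 3.14].

### API

Orientations are given as a rotation vector (axis times angle).
In Python, from rig import manip gives the robot as it stands.
- The arm moves only by the tool play_rows, never from a script. Its argument "plan" is a list of rows, each an object of numbers: "claw": the closure in counts, from 0 (fully open) to 255 (shut); "x", "y", "z": the shift along the tool's x, y, z normalised to -1 to 1, where 1 is 25 mm; "wx", "wy", "wz": the turn, a rotation vector about the tool's x, y, z normalised to -1 to 1, where 1 is 6 degrees. In form: [{"claw": .., "x": .., "y": .., "z": .., "wx": .., "wy": .., "wz": ..}, ...]. A call has 1 to 5 rows; each row shifts and turns the commanded pose from where the row before left it, along the tool's axes as they then stand; what a row does not reach is not made up. A row lasts 1/8 s, in which the tool goes at most 62.5 mm and 10.7 degrees, less where a joint would pass 70% of its speed; a pose out of reach is approached as far as the arm can. A call with a number of a shift or a turn outside -1 to 1 is refused whole. A call with a gripper value outside its range is refused whole. The fingers move at their own pace and stop on an object; "force" is the grip in N (left out, the last holds). Time passes only in rows, so rows that do not move let the fingers close. It gives the time, the measured TCP pose, the force, the opening and the grip force at its end, in the units of the state.
- manip.read_state(): the state, without advancing time (a new reading comes with each control period).
- manip.read_camera(name): name is "scene" or "top" or "wrist"; returns a dict with "frame" (480x640x3 uint8, red, green, blue), "depth" (480x640 float32, m along the optical axis (not along the pixel's ray), 0 where there is no reading), "fx", "fy", "cx", "cy" (pixels), "T" (4x4, takes a point from camera to world coordinates). Camera axes: x right, y up, looking along -z (the intrinsics and any distortion apply to the point x, -y, -z); pixel columns grow to the right and rows downward; lengths in m; the calibration is good to about 2 mm. A picture is of the moment at which its call begins.
- manip.close_job(): hands the job in; it is judged then, once.
The state is a dict: "t": time; "q": joint angles; "qvel": joint speeds; "tau": joint torques, N m; "tcp_pos": TCP position; "tcp_rot": TCP orientation; "wrist_force": force on the tool from outside, world axes, zero at the start; "torque": the same for the moment, N m; "width": finger opening in m; "grasp_force": force on a finger pad.
Only numpy, scipy, OpenCV 4.12 (cv2) and the standard library are available. Lean on these libraries where they do the work, as an engineer would, in place of code of your own. Each camera call takes 0.05 s, during which the arm holds its last target. There are 200 camera calls.

### The job

Weigh the coins in the hanging pan of the beam scale: loosen the clamp knob on the sliding poise, slide the poise along the beam until the beam settles level with its pointer at the index pins, then turn the knob tight again so that the poise is locked there. Leave the bell, the date stamp and the two coin tubes standing where they are, and finish with your hand off the scale and the pointer still centred.

Things in the scene. Friction and masses are not known exactly. Their poses are not given: they have to be found in the camera images.
- scale: Fixed brass base plate of the scale, 110 (local x) x 470 (local y) x 16 mm, from y = -180 to +290 mm. Origin on the counter under the beam's pivot. The beam runs along local y, 135 mm up: coin pan hung at y = -120 mm, poise on the +y arm, pointer at the +y end. Brass pivot cheeks rise to 144 mm at y = -17 to 17 mm.
- beam (a joint): Tilt of the beam (rad), the pointer's reading. 0 = level; positive = pointer end up, so the poise must move outward; negative = pointer end down, poise back inward. Stops at +-0.09. Settles about 1 s after a touch. Between the stops, 10 mm of poise travel outward lowers it by about 0.05. Disturbed while anything touches the poise or knob. The coins' weight is unknown.
- poise (a joint): Place of the poise along the beam (m): 0 at the inner end (poise centre 85 mm from the pivot), growing outward along the scale's +y to 0.115. Starts near the inner end; balance lies more than 20 mm farther out. With the knob loose it slides under a push of about 1 N and stays where left; with the knob tight it is jammed.
- knob (a joint): Turn of the clamp knob (rad): 0 at its loose stop, bar along the beam, growing clockwise seen from above to the tight stop at 1.4, bar nearly across the beam. It starts tight, bites from 0.8 on, is free below 0.7 and tight above 1.05. Stays where it is left; turning takes up to about 0.4 Nm.
- poise_top (a point): Centre of the poise's top face. The poise is a brass block 46 mm across the beam, 56 mm along it, 32 mm high above the beam's upper edge, with skirts hanging 26 mm lower beside the beam. This point is 39 mm above the beam's centre line. Its y axis points outward along the beam, z up.
- knob_grip (a point): Point on the knob's axis 26 mm above the poise's top face, the height to grip. The knob is a black bar 46 mm long (along this point's y), 12 mm thick (along its x), from 8 to 34 mm above the poise's top face, on a stem 16 mm across. The axes turn with the knob.
- pointer_tip (a point): Tip of the pointer, a thin dark bar at the beam's outer end, 289 mm from the pivot.
- index (a point): Where the pointer tip is when the beam is level, 135 mm above the counter, fixed on the base. Two brass index pins there sit on the uprights of a steel wire loop around the pointer (uprights 32 mm apart, 14 mm inward of this point, top bar at 181 mm).
- bell: Chrome counter bell, 80 mm across, 57 mm high, loose; origin at the centre of its underside. Leave alone.
- stamp: Grey steel date stamp, foot 40 x 32 mm, 80 mm high, loose; origin at the centre of its underside. Leave alone.
- tube_a: Clear plastic coin tube, 38 mm across its foot, 75 mm high, upright, loose; origin at the centre of its underside. Leave alone.
- tube_b: Second clear coin tube, same size with fewer coins. Leave alone.

How it is judged:
By the outcome, as a careful person would: the job done as asked, in the order asked, and still so for the second after the job is handed in, with the robot touching nothing.
It also fails if it takes over 72 s, if anything falls off the work surface, if the arm or the gripper's body presses on something with over 40 N, if the wrist force passes 120 N, or if a joint passes its speed limit or range.

## Working session

There is one attempt and no reset: what is moved stays moved. The work goes in short steps, Python scripts to look and compute and a tool call to move; the robot and the scene stay as the last step left them, time stands still between calls to the robot, and variables do not carry over. Pictures are saved under pics/ and viewed, at most 10 in all, crops included, and the job is handed in when it is done.

Besides the shell and the picture viewer there is one more tool, called after "Emit:" as a command line: name --argument value ..., lists and objects as JSON in quotes. play_rows: Moves the arm, as the interface text tells. Its arguments: {"type":"object","properties":{"plan":{"type":"array"},"force":{"type":"number"}},"required":["plan"]}

```bash
mkdir -p pics; python3 - <<'E'
from rig import manip
import cv2,numpy as np
ims=[]
for n in ["scene","top"]:
    c=manip.read_camera(n); np.savez(f"pics/{n}0.npz",**c); cv2.imwrite(f"pics/{n}0.png",c["frame"][:,:,::-1])
    print(n,c["fx"],c["fy"],c["cx"],c["cy"],np.round(c["T"],3).tolist(),[k for k in c])
s=manip.read_state();print(s)
E
```

```text
scene 498.4058233487166 498.4058233487166 324.38975037622265 244.7661481295896 [[-0.448, -0.755, 0.479, 1.007], [0.894, -0.369, 0.254, 0.257], [-0.016, 0.542, 0.84, 0.982], [0.0, 0.0, 0.0, 1.0]] ['frame', 'depth', 'fx', 'fy', 'cx', 'cy', 'T']
top 475.041198917705 475.041198917705 322.6023442123704 233.22963166009484 [[0.0, 0.996, -0.087, 0.468], [-1.0, 0.001, 0.006, -0.005], [0.006, 0.087, 0.996, 1.073], [0.0, 0.0, 0.0, 1.0]] ['frame', 'depth', 'fx', 'fy', 'cx', 'cy', 'T']
{'t': 0.1, 'q': array([-1.24710295e+00,  2.21133625e-01,  1.52753012e+00, -4.50700925e-05,
        1.39472658e+00, -1.26073967e-01]), 'qvel': array([-0.00025427, -0.00144858, -0.00081276, -0.00067412,  0.00172524,
       -0.00079489]), 'tau': array([ 1.94284177e-03, -4.98244822e+01, -3.90545762e+01, -2.98716650e-04,
        5.69287688e-03, -1.50070889e-08]), 'tcp_pos': array([ 0.27153717, -0.56229813,  0.22919942]), 'tcp_rot': array([-3.06074513e+00, -7.00167264e-01,  3.47714979e-04]), 'wrist_force': array([ 0.23401117, -0.89312556, -0.20897246]), 'torque': array([ 0.0172357 , -0.11143752, -0.01896477]), 'grasp_force': 0.0, 'width': 0.08537293178265168}
```

View pics/top0.png

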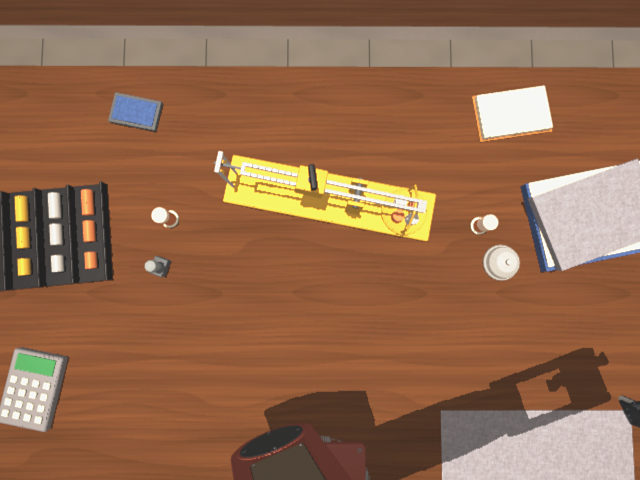

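View pics/scene0.png

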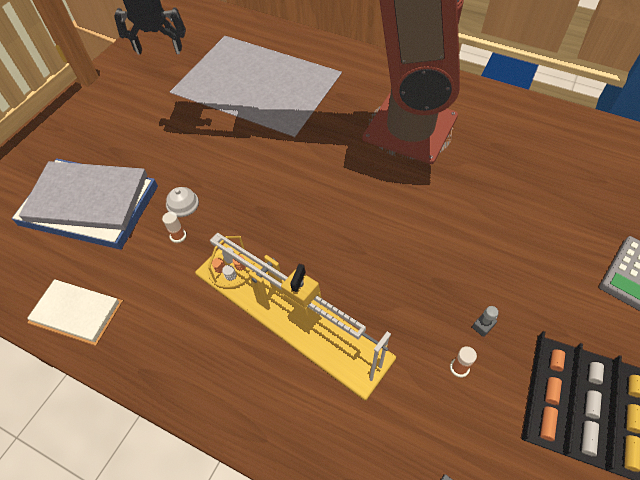

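The top view shows the scale plate spanning (223,155)–(436,240), with the pointer end at the left (218,160) and the black knob bar at (313,177). The bell, stamp and tubes are all clear of it. The scene view shows the same layout, with the knob at (298,278).

```bash
cat > h.py <<'E'
import numpy as np,cv2
from rig import manip
def pts(c,mask):
    v,u=np.nonzero(mask&(c["depth"]>0)); d=c["depth"][v,u]
    p=np.c_[(u-c["cx"])/c["fx"]*d,-(v-c["cy"])/c["fy"]*d,-d]
    return p@c["T"][:3,:3].T+c["T"][:3,3]
def ray(c,u,v,z):
    d=c["T"][:3,:3]@np.array([(u-c["cx"])/c["fx"],-(v-c["cy"])/c["fy"],-1]); o=c["T"][:3,3]
    return o+d*(z-o[2])/d[2]
E
python3 - <<'E'
from h import *
for n,b in (("top",(200,140,445,250)),("scene",(190,230,400,400))):
    c=dict(np.load(f"pics/{n}0.npz")); hsv=cv2.cvtColor(c["frame"],cv2.COLOR_RGB2HSV)
    roi=np.zeros((480,640),bool); roi[b[1]:b[3],b[0]:b[2]]=1
    P=pts(c,roi&(hsv[...,1]>150)&(hsv[...,0]>20)&(hsv[...,0]<32)&(hsv[...,2]>120))
    pl=P[(P[:,2]<.03)&(P[:,2]>.005)]; r=cv2.minAreaRect(pl[:,:2].astype(np.float32)); print(n,"plate",r,cv2.boxPoints(r).round(4).tolist(),np.median(pl[:,2]))
    dk=pts(c,roi&(hsv[...,2]<60)); dk=dk[dk[:,2]>.17]; r=cv2.minAreaRect(dk[:,:2].astype(np.float32)); print("knob",len(dk),r,dk[:,2].max(),dk.mean(0))
    top=P[(P[:,2]>.155)&(P[:,2]<.19)]; r=cv2.minAreaRect(top[:,:2].astype(np.float32)); print("poise",len(top),r,np.median(top[:,2]))
E
```

```text
top plate ((0.6424238085746765, -0.026515930891036987), (0.46850425004959106, 0.10903186351060867), 78.9793472290039) [[0.5440999865531921, -0.2460000067949295], [0.651199996471405, -0.2669000029563904], [0.7407000064849854, 0.19300000369548798], [0.6337000131607056, 0.21379999816417694]] 0.014733722260426019
knob 16 ((0.6437479853630066, 0.008333598263561726), (0.03572056069970131, 0.009719610214233398), 6.329613208770752) 0.21681994398236026 [0.63986915 0.00796239 0.21261466]
poise 402 ((0.6498169898986816, 0.011023176833987236), (0.05563189461827278, 0.044681355357170105), 79.11076354980469) 0.18069733311395597
scene plate ((0.6412835717201233, -0.026049986481666565), (0.4694710373878479, 0.10905271768569946), 79.43851470947266) [[0.544700026512146, -0.2468000054359436], [0.6518999934196472, -0.2667999863624573], [0.7379000186920166, 0.19470000267028809], [0.6306999921798706, 0.21469999849796295]] 0.016410467748382507
knob 233 ((0.6468124985694885, 0.010250149294734001), (0.04532606527209282, 0.01233670487999916), 7.990478038787842) 0.22122813263128938 [0.65017055 0.01209822 0.21105837]
poise 378 ((0.6472917199134827, 0.013226816430687904), (0.05680898204445839, 0.04544704407453537), 77.73550415039062) 0.18350418174396388
```

Emit:
play_rows --plan '[{"claw":0,"x":0.98,"y":-0.58,"z":-0.3,"wx":0,"wy":0,"wz":0},{"claw":0,"x":0.98,"y":-0.58,"z":-0.3,"wx":0,"wy":0,"wz":0},{"claw":0,"x":0.98,"y":-0.58,"z":-0.3,"wx":0,"wy":0,"wz":0},{"claw":0,"x":0.98,"y":-0.58,"z":-0.3,"wx":0,"wy":0,"wz":0},{"claw":0,"x":0.98,"y":-0.58,"z":-0.3,"wx":0,"wy":0,"wz":0}]' --force 60

```text
t: 0.72
tcp_pos: [0.3508, -0.4432, 0.2674]
tcp_rot: [-3.062, -0.7, 0.0]
wrist_force: [0.6, 0.2, 0.5]
width: 0.0852
grasp_force: 0.0
```

Emit:
play_rows --plan '[{"claw":0,"x":0.98,"y":-0.58,"z":0,"wx":0,"wy":0,"wz":0},{"claw":0,"x":0.98,"y":-0.58,"z":0,"wx":0,"wy":0,"wz":0},{"claw":0,"x":0.98,"y":-0.58,"z":0,"wx":0,"wy":0,"wz":0},{"claw":0,"x":0.98,"y":-0.58,"z":0,"wx":0,"wy":0,"wz":0},{"claw":0,"x":0.98,"y":-0.58,"z":0,"wx":0,"wy":0,"wz":0}]'

```text
t: 1.35
tcp_pos: [0.4295, -0.3247, 0.2672]
tcp_rot: [-3.062, -0.7, 0.001]
wrist_force: [0.5, 0.1, -0.0]
width: 0.0855
grasp_force: 0.0
```

Emit:
play_rows --plan '[{"claw":0,"x":0.98,"y":-0.58,"z":0,"wx":0,"wy":0,"wz":0},{"claw":0,"x":0.98,"y":-0.58,"z":0,"wx":0,"wy":0,"wz":0},{"claw":0,"x":0.98,"y":-0.58,"z":0,"wx":0,"wy":0,"wz":0},{"claw":0,"x":0.98,"y":-0.58,"z":0,"wx":0,"wy":0,"wz":0},{"claw":0,"x":0.98,"y":-0.58,"z":0,"wx":0,"wy":0,"wz":0}]'

```text
t: 1.98
tcp_pos: [0.5083, -0.2062, 0.2672]
tcp_rot: [-3.062, -0.7, 0.001]
wrist_force: [0.1, 0.6, 0.2]
width: 0.0852
grasp_force: 0.0
```

Emit:
play_rows --plan '[{"claw":0,"x":0.98,"y":-0.58,"z":0,"wx":0,"wy":0,"wz":0},{"claw":0,"x":0.98,"y":-0.58,"z":0,"wx":0,"wy":0,"wz":0},{"claw":0,"x":0.98,"y":-0.58,"z":0,"wx":0,"wy":0,"wz":0},{"claw":0,"x":0.98,"y":-0.58,"z":0,"wx":0,"wy":0,"wz":0},{"claw":0,"x":0.98,"y":-0.58,"z":0,"wx":0,"wy":0,"wz":0}]'

```text
t: 2.6
tcp_pos: [0.5871, -0.0877, 0.2671]
tcp_rot: [-3.062, -0.7, 0.001]
wrist_force: [-0.6, 0.4, -0.8]
width: 0.0856
grasp_force: 0.0
```

Emit:
play_rows --plan '[{"claw":0,"x":0.98,"y":-0.58,"z":0,"wx":0,"wy":0,"wz":0},{"claw":0,"x":0.98,"y":-0.58,"z":0,"wx":0,"wy":0,"wz":0},{"claw":0,"x":0,"y":0,"z":0,"wx":0,"wy":0,"wz":1},{"claw":0,"x":0,"y":0,"z":0,"wx":0,"wy":0,"wz":1},{"claw":0,"x":0,"y":0,"z":0,"wx":0,"wy":0,"wz":1}]'

```text
t: 3.22
tcp_pos: [0.6181, -0.041, 0.267]
tcp_rot: [-3.134, -0.208, 0.002]
wrist_force: [1.1, -0.3, 0.1]
width: 0.0854
grasp_force: 0.0
```

```bash
cat >> h.py <<'E'
def st():
    s=manip.read_state(); from scipy.spatial.transform import Rotation as R
    M=R.from_rotvec(s["tcp_rot"]).as_matrix()
    print("t",round(s["t"],2),"p",s["tcp_pos"].round(4),"yawY",np.degrees(np.arctan2(M[1,1],M[0,1])).round(1),"z",M[:,2].round(3),"F",s["wrist_force"].round(1),"w",round(s["width"],4),"g",round(s["grasp_force"],1),"q6",s["q"][5].round(2)); return s,M
def snap(n,tag):
    c=manip.read_camera(n); np.savez(f"pics/{n}{tag}.npz",**c); cv2.imwrite(f"pics/{n}{tag}.png",c["frame"][:,:,::-1]); return c
E
python3 - <<'E'
from h import *
st(); c=snap("wrist","1"); print(c["T"].round(3).tolist(),c["fx"],c["cx"],c["cy"])
E
```

```text
t 3.23 p [ 0.6181 -0.041   0.267 ] yawY -82.4 z [-0.001  0.    -1.   ] F [ 1.1 -0.3  0.1] w 0.0854 g 0.0 q6 1.24
[[0.132, 0.937, 0.323, 0.7], [-0.991, 0.125, 0.042, -0.03], [-0.001, -0.326, 0.945, 0.41], [0.0, 0.0, 0.0, 1.0]] 406.7757079520459 312.75636820943475 245.3107354550678
```

View pics/wrist1.png

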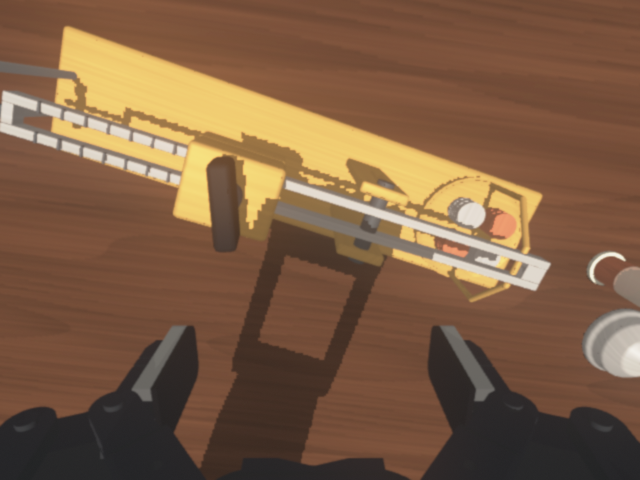

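The wrist view shows the knob bar at about (223,203), nearly parallel to the fingers' pads. The wrist is still about 60 mm short, as planned. I'll measure the knob from this picture.

```bash
python3 - <<'E'
from h import *
c=dict(np.load("pics/wrist1.npz")); hsv=cv2.cvtColor(c["frame"],cv2.COLOR_RGB2HSV)
roi=np.zeros((480,640),bool); roi[140:260,190:250]=1
m=roi&(hsv[...,2]<90); dk=pts(c,m); dk=dk[dk[:,2]>.19]
print(len(dk),np.percentile(dk[:,2],[5,50,95]))
t=dk[dk[:,2]>np.percentile(dk[:,2],90)-.005]; print(cv2.minAreaRect(t[:,:2].astype(np.float32)),t.mean(0))
s,M=st()
g=np.array([.6480,.0097,.210]); 
print("units", (M.T@(g-s["tcp_pos"]))/.025, (M.T@(t.mean(0)-s["tcp_pos"]))/.025)
E
```

```text
792 [0.20256562 0.21519365 0.21658175]
((0.6359978914260864, 0.0066740610636770725), (0.02399682067334652, 0.011219678446650505), 7.802741527557373) [0.63276168 0.00549774 0.21517754]
t 3.27 p [ 0.6181 -0.041   0.267 ] yawY -82.6 z [-0.001  0.    -1.   ] F [-0.1 -0.2 -0.8] w 0.0855 g 0.0 q6 1.25
units [ 1.44753709 -1.85912806  2.27822564] [ 0.8212567  -1.77053701  2.07182743]
```

Emit:
play_rows --plan '[{"claw":100,"x":0.7,"y":-0.9,"z":0,"wx":0,"wy":0,"wz":0},{"claw":100,"x":0.72,"y":-0.93,"z":0.3,"wx":0,"wy":0,"wz":0},{"claw":100,"x":0,"y":0,"z":1,"wx":0,"wy":0,"wz":0},{"claw":100,"x":0,"y":0,"z":1,"wx":0,"wy":0,"wz":0},{"claw":100,"x":0,"y":0,"z":0,"wx":0,"wy":0,"wz":0}]'

```text
t: 3.9
tcp_pos: [0.6455, 0.0092, 0.207]
tcp_rot: [-3.133, -0.215, 0.009]
wrist_force: [-1.1, -0.4, 0.0]
width: 0.0516
grasp_force: 0.0
```

Emit:
play_rows --plan '[{"claw":255,"x":0,"y":0,"z":0,"wx":0,"wy":0,"wz":0},{"claw":255,"x":0,"y":0,"z":0,"wx":0,"wy":0,"wz":0},{"claw":255,"x":0,"y":0,"z":0,"wx":0,"wy":0,"wz":0},{"claw":255,"x":0,"y":0,"z":0,"wx":0,"wy":0,"wz":0},{"claw":255,"x":0,"y":0,"z":0,"wx":0,"wy":0,"wz":0}]' --force 60

```text
t: 4.53
tcp_pos: [0.6482, 0.0092, 0.2112]
tcp_rot: [-3.134, -0.213, -0.004]
wrist_force: [2.1, 1.5, 3.3]
width: 0.009
grasp_force: 58.7
```

```bash
python3 - <<'E'
from h import *
st(); snap("wrist","2")
E
```

```text
t 4.53 p [0.6482 0.0092 0.2112] yawY -82.2 z [ 0.002  0.    -1.   ] F [2.1 1.5 3.3] w 0.009 g 58.7 q6 1.33
```

View pics/wrist2.png

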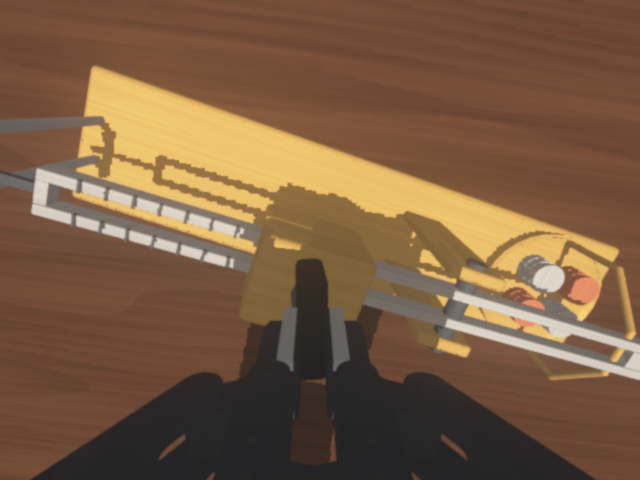

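The fingers hold the bar at about (312,320), with the pads fully on it. Now I'll loosen it, turning counter-clockwise.

Emit:
play_rows --plan '[{"claw":255,"x":0,"y":0,"z":0,"wx":0,"wy":0,"wz":-1},{"claw":255,"x":0,"y":0,"z":0,"wx":0,"wy":0,"wz":-1},{"claw":255,"x":0,"y":0,"z":0,"wx":0,"wy":0,"wz":-1},{"claw":255,"x":0,"y":0,"z":0,"wx":0,"wy":0,"wz":-1},{"claw":255,"x":0,"y":0,"z":0,"wx":0,"wy":0,"wz":-1}]'

```text
t: 5.2
tcp_pos: [0.6479, 0.0086, 0.2104]
tcp_rot: [2.97, 1.021, 0.001]
wrist_force: [2.5, 0.2, 1.6]
width: 0.0089
grasp_force: 58.4
```

Emit:
play_rows --plan '[{"claw":255,"x":0,"y":0,"z":0,"wx":0,"wy":0,"wz":-1},{"claw":255,"x":0,"y":0,"z":0,"wx":0,"wy":0,"wz":-1},{"claw":255,"x":0,"y":0,"z":0,"wx":0,"wy":0,"wz":-1},{"claw":255,"x":0,"y":0,"z":0,"wx":0,"wy":0,"wz":-1},{"claw":255,"x":0,"y":0,"z":0,"wx":0,"wy":0,"wz":-1}]'

```text
t: 5.82
tcp_pos: [0.6476, 0.0087, 0.21]
tcp_rot: [2.605, 1.755, 0.0]
wrist_force: [2.1, 0.2, 1.1]
width: 0.009
grasp_force: 58.6
```

Emit:
play_rows --plan '[{"claw":255,"x":0,"y":0,"z":0,"wx":0,"wy":0,"wz":-1},{"claw":255,"x":0,"y":0,"z":0,"wx":0,"wy":0,"wz":0}]'

```text
t: 6.08
tcp_pos: [0.6474, 0.0087, 0.2098]
tcp_rot: [2.514, 1.884, -0.0]
wrist_force: [1.4, -0.2, -0.3]
width: 0.0088
grasp_force: 58.6
```

```bash
python3 - <<'E'
from h import *
s,M=st(); print(s["torque"], M.round(3))
E
```

```text
t 6.08 p [0.6474 0.0087 0.2098] yawY -16.3 z [-0. -0. -1.] F [ 1.4 -0.2 -0.3] w 0.0088 g 58.6 q6 0.18
[ 0.04460053 -0.5569092   0.02209836] [[ 0.28  0.96 -0.  ]
 [ 0.96 -0.28 -0.  ]
 [-0.   -0.   -1.  ]]
```

Emit:
play_rows --plan '[{"claw":255,"x":0.36,"y":-0.035,"z":-0.032,"wx":0,"wy":0,"wz":0},{"claw":255,"x":0.36,"y":-0.035,"z":-0.032,"wx":0,"wy":0,"wz":0},{"claw":255,"x":0.36,"y":-0.035,"z":-0.032,"wx":0,"wy":0,"wz":0},{"claw":255,"x":0.36,"y":-0.035,"z":-0.032,"wx":0,"wy":0,"wz":0},{"claw":255,"x":0.36,"y":-0.035,"z":-0.032,"wx":0,"wy":0,"wz":0}]'

```text
t: 6.7
tcp_pos: [0.6561, 0.0541, 0.2143]
tcp_rot: [2.512, 1.886, 0.0]
wrist_force: [3.6, -1.6, -2.7]
width: 0.0094
grasp_force: 58.5
```

Emit:
play_rows --plan '[{"claw":255,"x":0,"y":0,"z":0,"wx":0,"wy":0,"wz":0},{"claw":165,"x":0,"y":0,"z":0,"wx":0,"wy":0,"wz":0},{"claw":165,"x":0,"y":0,"z":0,"wx":0,"wy":0,"wz":0},{"claw":165,"x":0,"y":0,"z":0,"wx":0,"wy":0,"wz":0},{"claw":165,"x":0,"y":0,"z":0,"wx":0,"wy":0,"wz":0}]'

```text
t: 7.32
tcp_pos: [0.6556, 0.0532, 0.2142]
tcp_rot: [-2.513, -1.885, 0.0]
wrist_force: [0.2, 0.6, 0.8]
width: 0.0303
grasp_force: 0.0
```

Emit:
play_rows --plan '[{"claw":165,"x":0,"y":0,"z":0,"wx":0,"wy":0,"wz":0},{"claw":165,"x":0,"y":0,"z":0,"wx":0,"wy":0,"wz":0},{"claw":165,"x":0,"y":0,"z":0,"wx":0,"wy":0,"wz":0},{"claw":165,"x":0,"y":0,"z":0,"wx":0,"wy":0,"wz":0},{"claw":165,"x":0,"y":0,"z":0,"wx":0,"wy":0,"wz":0}]'

```text
t: 7.95
tcp_pos: [0.6558, 0.0534, 0.2142]
tcp_rot: [-2.513, -1.886, 0.0]
wrist_force: [-0.2, -0.3, -0.2]
width: 0.03
grasp_force: 0.0
```

```bash
cat >> h.py <<'E'
piv=np.array([.6316,-.0803]); yd=np.array([np.cos(np.radians(79.2)),np.sin(np.radians(79.2))]); xd=np.array([yd[1],-yd[0]])
def loc(P): d=P[:,:2]-piv; return np.c_[d@xd,d@yd,P[:,2]]
def tilt(c):
    "slope of the beam from silver points"
    f=c["frame"].astype(int); hsv=cv2.cvtColor(c["frame"],cv2.COLOR_RGB2HSV)
    L=loc(pts(c,(hsv[...,1]<60)&(hsv[...,2]>110)))
    k=(abs(L[:,0])<.016)&(L[:,1]>-.12)&(L[:,1]<.262)&(L[:,2]>.115)&(L[:,2]<.175); L=L[k]
    a=np.polyfit(L[:,1],L[:,2],1)
    for _ in range(4):
        r=abs(L[:,2]-np.polyval(a,L[:,1])); a=np.polyfit(L[r<.004,1],L[r<.004,2],1)
    print("tilt",a.round(4),len(L),(r<.004).sum()); return a
E
python3 - <<'E'
from h import *
tilt(dict(np.load("pics/scene0.npz")));tilt(dict(np.load("pics/top0.npz")))
st()
c=snap("scene","3"); tilt(c); c=snap("top","3"); tilt(c)
f=np.load("pics/scene3.npz")["frame"][200:400,190:420,::-1]; cv2.imwrite("pics/crop3.png",cv2.resize(f,None,fx=3,fy=3,interpolation=cv2.INTER_CUBIC))
E
```

```text
tilt [0.0904 0.1418] 1262 961
tilt [0.0912 0.1402] 986 939
t 7.95 p [0.6558 0.0534 0.2142] yawY -16.2 z [-0.  0. -1.] F [-0.2 -0.3 -0.2] w 0.03 g 0.0 q6 0.24
tilt [-0.055   0.1416] 1114 873
tilt [-0.0536  0.1401] 859 808
```

View pics/crop3.png

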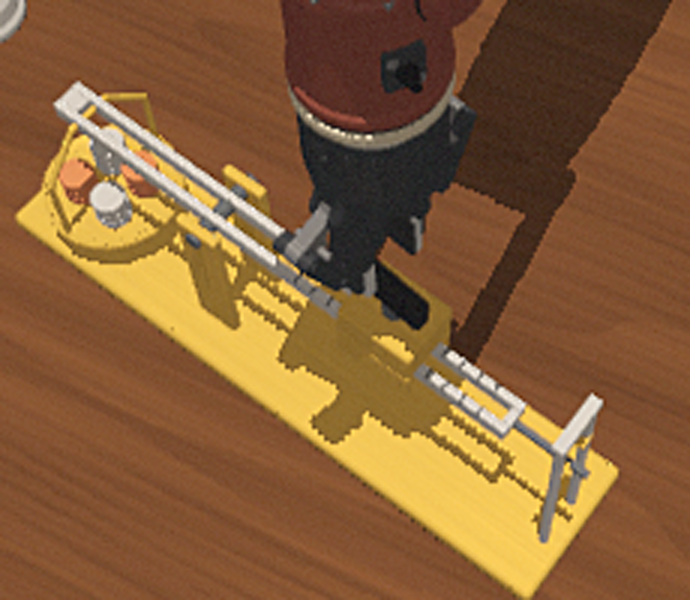

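The crop shows the fingers open around the knob and the pointer end dropped below the index, at about (580,465). The beam depth fit reads −0.054, so the poise goes back about 11 mm. The knob has moved out and down with the tilt, so I'll follow it first.

Emit:
play_rows --plan '[{"claw":165,"x":0.18,"y":-0.017,"z":0.43,"wx":0,"wy":0,"wz":0},{"claw":165,"x":0.18,"y":-0.017,"z":0.43,"wx":0,"wy":0,"wz":0},{"claw":255,"x":0,"y":0,"z":0,"wx":0,"wy":0,"wz":0},{"claw":255,"x":0,"y":0,"z":0,"wx":0,"wy":0,"wz":0},{"claw":255,"x":0,"y":0,"z":0,"wx":0,"wy":0,"wz":0}]' --force 25

```text
t: 8.68
tcp_pos: [0.6574, 0.0621, 0.1927]
tcp_rot: [-2.513, -1.885, 0.001]
wrist_force: [-0.6, -0.2, -1.7]
width: 0.0112
grasp_force: 28.7
```

Emit:
play_rows --plan '[{"claw":255,"x":-0.15,"y":0.014,"z":0,"wx":0,"wy":0,"wz":0},{"claw":255,"x":-0.15,"y":0.014,"z":0,"wx":0,"wy":0,"wz":0},{"claw":255,"x":-0.14,"y":0.013,"z":0,"wx":0,"wy":0,"wz":0},{"claw":255,"x":0,"y":0,"z":0,"wx":0,"wy":0,"wz":0},{"claw":165,"x":0,"y":0,"z":0,"wx":0,"wy":0,"wz":0}]'

```text
t: 9.3
tcp_pos: [0.6556, 0.0511, 0.1929]
tcp_rot: [2.512, 1.885, 0.0]
wrist_force: [0.8, 0.2, 0.3]
width: 0.0278
grasp_force: 0.0
```

Emit:
play_rows --plan '[{"claw":165,"x":0,"y":0,"z":-0.4,"wx":0,"wy":0,"wz":0},{"claw":165,"x":0,"y":0,"z":0,"wx":0,"wy":0,"wz":0},{"claw":165,"x":0,"y":0,"z":0,"wx":0,"wy":0,"wz":0},{"claw":165,"x":0,"y":0,"z":0,"wx":0,"wy":0,"wz":0},{"claw":165,"x":0,"y":0,"z":0,"wx":0,"wy":0,"wz":0}]'

```text
t: 9.93
tcp_pos: [0.6552, 0.0514, 0.2024]
tcp_rot: [-2.512, -1.886, 0.001]
wrist_force: [0.4, -0.1, 0.1]
width: 0.0298
grasp_force: 0.0
```

Emit:
play_rows --plan '[{"claw":165,"x":0,"y":0,"z":0,"wx":0,"wy":0,"wz":0},{"claw":165,"x":0,"y":0,"z":0,"wx":0,"wy":0,"wz":0},{"claw":165,"x":0,"y":0,"z":0,"wx":0,"wy":0,"wz":0},{"claw":165,"x":0,"y":0,"z":0,"wx":0,"wy":0,"wz":0},{"claw":165,"x":0,"y":0,"z":0,"wx":0,"wy":0,"wz":0}]'

```text
t: 10.55
tcp_pos: [0.6554, 0.0514, 0.2027]
tcp_rot: [2.513, 1.886, 0.0]
wrist_force: [0.4, -0.3, 0.2]
width: 0.03
grasp_force: 0.0
```

```bash
cat >> h.py <<'E'
def poise(c):
    hsv=cv2.cvtColor(c["frame"],cv2.COLOR_RGB2HSV)
    L=loc(pts(c,(hsv[...,1]>150)&(hsv[...,0]>18)&(hsv[...,0]<34)&(hsv[...,2]>60)))
    L=L[(abs(L[:,0])<.03)&(L[:,1]>.05)&(L[:,2]>.15)&(L[:,2]<.19)]
    print("poise y",np.percentile(L[:,1],[1,99]).round(4),"z",np.median(L[:,2]).round(4),len(L))
E
python3 - <<'E'
from h import *
poise(dict(np.load("pics/scene0.npz")));poise(dict(np.load("pics/scene3.npz")))
s,M=st(); print(loc(s["tcp_pos"][None]))
for n in("scene","top"):
    c=snap(n,"4"); tilt(c); poise(c)
E
```

```text
poise y [0.0673 0.1232] z 0.1812 693
poise y [0.1184 0.171 ] z 0.1654 483
t 10.55 p [0.6554 0.0514 0.2027] yawY -16.2 z [ 0. -0. -1.] F [ 0.4 -0.3  0.2] w 0.03 g 0.0 q6 0.24
[[-0.00128356  0.13380124  0.2027321 ]]
tilt [-0.0038  0.1416] 1125 869
poise y [0.1058 0.1586] z 0.1725 466
tilt [-0.0021  0.1403] 842 793
poise y [0.1092 0.1315] z 0.1719 77
```

Tilt now reads about −0.003. I'll centre the hand on the knob, grip and tighten.

Emit:
play_rows --plan '[{"claw":165,"x":-0.07,"y":0.06,"z":0.11,"wx":0,"wy":0,"wz":0},{"claw":255,"x":0,"y":0,"z":0,"wx":0,"wy":0,"wz":0},{"claw":255,"x":0,"y":0,"z":0,"wx":0,"wy":0,"wz":0},{"claw":255,"x":0,"y":0,"z":0,"wx":0,"wy":0,"wz":-0.01},{"claw":255,"x":0,"y":0,"z":0,"wx":0,"wy":0,"wz":1}]' --force 60

```text
t: 11.28
tcp_pos: [0.6555, 0.0493, 0.1994]
tcp_rot: [-2.608, -1.75, 0.003]
wrist_force: [-3.8, 0.7, 0.2]
width: 0.0099
grasp_force: 59.7
```

Emit:
play_rows --plan '[{"claw":255,"x":0,"y":0,"z":0,"wx":0,"wy":0,"wz":1},{"claw":255,"x":0,"y":0,"z":0,"wx":0,"wy":0,"wz":1},{"claw":255,"x":0,"y":0,"z":0,"wx":0,"wy":0,"wz":1},{"claw":255,"x":0,"y":0,"z":0,"wx":0,"wy":0,"wz":1},{"claw":255,"x":0,"y":0,"z":0,"wx":0,"wy":0,"wz":1}]'

```text
t: 11.9
tcp_pos: [0.656, 0.0492, 0.1998]
tcp_rot: [2.974, 1.014, -0.001]
wrist_force: [-3.7, -0.3, -0.1]
width: 0.0094
grasp_force: 59.7
```

Emit:
play_rows --plan '[{"claw":255,"x":0,"y":0,"z":0,"wx":0,"wy":0,"wz":1},{"claw":255,"x":0,"y":0,"z":0,"wx":0,"wy":0,"wz":1},{"claw":255,"x":0,"y":0,"z":0,"wx":0,"wy":0,"wz":1},{"claw":255,"x":0,"y":0,"z":0,"wx":0,"wy":0,"wz":1},{"claw":255,"x":0,"y":0,"z":0,"wx":0,"wy":0,"wz":1}]'

```text
t: 12.52
tcp_pos: [0.6563, 0.0494, 0.2]
tcp_rot: [-3.134, -0.21, 0.0]
wrist_force: [-2.8, 2.7, 0.3]
width: 0.01
grasp_force: 59.8
```

Emit:
play_rows --plan '[{"claw":255,"x":0,"y":0,"z":0,"wx":0,"wy":0,"wz":0.5},{"claw":255,"x":0,"y":0,"z":0,"wx":0,"wy":0,"wz":0},{"claw":255,"x":0,"y":0,"z":0,"wx":0,"wy":0,"wz":0}]'

```text
t: 12.9
tcp_pos: [0.6563, 0.0492, 0.1999]
tcp_rot: [3.139, 0.134, -0.0]
wrist_force: [-3.1, -0.3, 0.1]
width: 0.0097
grasp_force: 59.7
```

```bash
python3 - <<'E'
from h import *
s,M=st(); print(loc(s["tcp_pos"][None]),s["torque"])
E
```

```text
t 12.9 p [0.6563 0.0492 0.1999] yawY -85.1 z [-0. -0. -1.] F [-3.1 -0.3  0.1] w 0.0097 g 59.7 q6 1.44
[[1.03309721e-05 1.31820242e-01 1.99921525e-01]] [-0.1179002   0.45867972 -0.04337492]
```

Emit:
play_rows --plan '[{"claw":165,"x":0,"y":0,"z":0,"wx":0,"wy":0,"wz":0},{"claw":165,"x":0,"y":0,"z":0,"wx":0,"wy":0,"wz":0},{"claw":165,"x":0,"y":0,"z":0,"wx":0,"wy":0,"wz":0},{"claw":165,"x":0,"y":0,"z":0,"wx":0,"wy":0,"wz":0},{"claw":165,"x":0,"y":0,"z":0,"wx":0,"wy":0,"wz":0}]'

```text
t: 13.52
tcp_pos: [0.6564, 0.0493, 0.2]
tcp_rot: [-3.139, -0.132, -0.0]
wrist_force: [-0.8, 0.2, 0.6]
width: 0.0299
grasp_force: 0.0
```

Emit:
play_rows --plan '[{"claw":165,"x":0,"y":0,"z":0,"wx":0,"wy":0,"wz":0},{"claw":165,"x":0,"y":0,"z":0,"wx":0,"wy":0,"wz":0},{"claw":165,"x":0,"y":0,"z":0,"wx":0,"wy":0,"wz":0},{"claw":165,"x":0,"y":0,"z":0,"wx":0,"wy":0,"wz":0},{"claw":165,"x":0,"y":0,"z":0,"wx":0,"wy":0,"wz":0}]'

```text
t: 14.15
tcp_pos: [0.6564, 0.0493, 0.2]
tcp_rot: [3.139, 0.132, 0.0]
wrist_force: [0.0, -0.1, 0.3]
width: 0.0302
grasp_force: 0.0
```

```bash
python3 - <<'E'
from h import *
s,M=st(); print(loc(s["tcp_pos"][None]),s["torque"])
for n in("scene","top"):
    c=snap(n,"5"); tilt(c); poise(c)
snap("wrist","5")
E
```

```text
t 14.15 p [0.6564 0.0493 0.2   ] yawY -85.2 z [ 0. -0. -1.] F [ 0.  -0.1  0.3] w 0.0302 g 0.0 q6 1.44
[[4.97566043e-05 1.31921239e-01 1.99967000e-01]] [-0.04372425  0.01543011 -0.04579664]
tilt [-0.0086  0.1417] 1212 913
poise y [0.1056 0.1599] z 0.1722 563
tilt [-0.0077  0.1402] 787 751
poise y [0.1054 0.1586] z 0.171 174
```

View pics/wrist5.png

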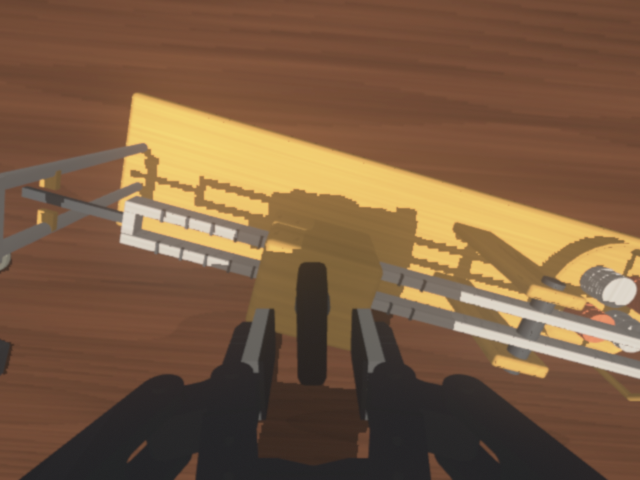

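The knob is tight and the pointer is slightly low: the wrist view shows the pointer tip around (30,190), between the pins. The beam reads about −0.009. I'll re-grip, loosen, move about 2 mm inward and retighten.

Emit:
play_rows --plan '[{"claw":255,"x":0,"y":0,"z":0,"wx":0,"wy":0,"wz":0},{"claw":255,"x":0,"y":0,"z":0,"wx":0,"wy":0,"wz":0},{"claw":255,"x":0,"y":0,"z":0,"wx":0,"wy":0,"wz":0},{"claw":255,"x":0,"y":0,"z":0,"wx":0,"wy":0,"wz":-0.5},{"claw":255,"x":0,"y":0,"z":0,"wx":0,"wy":0,"wz":-1}]'

```text
t: 14.92
tcp_pos: [0.6562, 0.0495, 0.2]
tcp_rot: [-3.118, -0.383, 0.0]
wrist_force: [-1.3, 0.6, 0.6]
width: 0.0094
grasp_force: 59.7
```

Emit:
play_rows --plan '[{"claw":255,"x":0,"y":0,"z":0,"wx":0,"wy":0,"wz":-1},{"claw":255,"x":0,"y":0,"z":0,"wx":0,"wy":0,"wz":-1},{"claw":255,"x":0,"y":0,"z":0,"wx":0,"wy":0,"wz":-1},{"claw":255,"x":0,"y":0,"z":0,"wx":0,"wy":0,"wz":-1},{"claw":255,"x":0,"y":0,"z":0,"wx":0,"wy":0,"wz":-1}]'

```text
t: 15.55
tcp_pos: [0.6559, 0.0496, 0.1998]
tcp_rot: [-2.912, -1.177, 0.001]
wrist_force: [-2.3, 0.7, 0.3]
width: 0.0098
grasp_force: 59.7
```

Emit:
play_rows --plan '[{"claw":255,"x":0,"y":0,"z":0,"wx":0,"wy":0,"wz":-1},{"claw":255,"x":0,"y":0,"z":0,"wx":0,"wy":0,"wz":-1},{"claw":255,"x":-0.037,"y":0.016,"z":0,"wx":0,"wy":0,"wz":0},{"claw":255,"x":-0.036,"y":0.016,"z":0,"wx":0,"wy":0,"wz":0},{"claw":255,"x":0,"y":0,"z":0,"wx":0,"wy":0,"wz":0}]'

```text
t: 16.18
tcp_pos: [0.6554, 0.0474, 0.1997]
tcp_rot: [-2.776, -1.469, 0.002]
wrist_force: [-5.4, 1.9, 0.5]
width: 0.0094
grasp_force: 59.7
```

Emit:
play_rows --plan '[{"claw":255,"x":0,"y":0,"z":0,"wx":0,"wy":0,"wz":1},{"claw":255,"x":0,"y":0,"z":0,"wx":0,"wy":0,"wz":1},{"claw":255,"x":0,"y":0,"z":0,"wx":0,"wy":0,"wz":1},{"claw":255,"x":0,"y":0,"z":0,"wx":0,"wy":0,"wz":1},{"claw":255,"x":0,"y":0,"z":0,"wx":0,"wy":0,"wz":1}]'

```text
t: 16.8
tcp_pos: [0.6557, 0.0469, 0.1996]
tcp_rot: [3.063, 0.695, -0.001]
wrist_force: [-3.7, -0.4, -0.4]
width: 0.0097
grasp_force: 59.6
```

Emit:
play_rows --plan '[{"claw":255,"x":0,"y":0,"z":0,"wx":0,"wy":0,"wz":1},{"claw":255,"x":0,"y":0,"z":0,"wx":0,"wy":0,"wz":1},{"claw":255,"x":0,"y":0,"z":0,"wx":0,"wy":0,"wz":1},{"claw":255,"x":0,"y":0,"z":0,"wx":0,"wy":0,"wz":0.5},{"claw":255,"x":0,"y":0,"z":0,"wx":0,"wy":0,"wz":0}]'

```text
t: 17.42
tcp_pos: [0.6559, 0.047, 0.1998]
tcp_rot: [3.138, 0.132, -0.0]
wrist_force: [-3.6, -0.0, 0.1]
width: 0.0093
grasp_force: 59.6
```

Emit:
play_rows --plan '[{"claw":165,"x":0,"y":0,"z":0,"wx":0,"wy":0,"wz":0},{"claw":165,"x":0,"y":0,"z":0,"wx":0,"wy":0,"wz":0},{"claw":165,"x":0,"y":0,"z":0,"wx":0,"wy":0,"wz":0},{"claw":165,"x":0,"y":0,"z":0,"wx":0,"wy":0,"wz":0},{"claw":165,"x":0,"y":0,"z":0,"wx":0,"wy":0,"wz":0}]'

```text
t: 18.05
tcp_pos: [0.6561, 0.0473, 0.2]
tcp_rot: [3.139, 0.132, 0.0]
wrist_force: [-0.1, 1.1, -0.5]
width: 0.03
grasp_force: 0.0
```

Emit:
play_rows --plan '[{"claw":165,"x":0,"y":0,"z":0,"wx":0,"wy":0,"wz":0},{"claw":165,"x":0,"y":0,"z":0,"wx":0,"wy":0,"wz":0},{"claw":165,"x":0,"y":0,"z":0,"wx":0,"wy":0,"wz":0},{"claw":165,"x":0,"y":0,"z":0,"wx":0,"wy":0,"wz":0},{"claw":165,"x":0,"y":0,"z":0,"wx":0,"wy":0,"wz":0}]'

```text
t: 18.68
tcp_pos: [0.656, 0.0473, 0.1999]
tcp_rot: [3.139, 0.132, -0.0]
wrist_force: [-0.1, 0.0, -0.5]
width: 0.0302
grasp_force: 0.0
```

```bash
python3 - <<'E'
from h import *
s,M=st(); print(loc(s["tcp_pos"][None]),s["torque"])
for n in("scene","top"):
    c=snap(n,"6"); tilt(c); poise(c)
E
```

```text
t 18.68 p [0.656  0.0473 0.1999] yawY -85.2 z [-0. -0. -1.] F [-0.1  0.  -0.5] w 0.0302 g 0.0 q6 1.44
[[3.19991239e-05 1.29899590e-01 1.99914718e-01]] [-0.01236708 -0.0312027  -0.00362142]
tilt [0.0063 0.1417] 1223 942
poise y [0.1025 0.1566] z 0.1739 554
tilt [0.0073 0.1403] 780 747
poise y [0.1024 0.1533] z 0.1729 184
```

Reads +0.006, so it overshot slightly. One more correction, 0.8 mm outward.

Emit:
play_rows --plan '[{"claw":255,"x":0,"y":0,"z":0,"wx":0,"wy":0,"wz":0},{"claw":255,"x":0,"y":0,"z":0,"wx":0,"wy":0,"wz":0},{"claw":255,"x":0,"y":0,"z":0,"wx":0,"wy":0,"wz":0},{"claw":255,"x":0,"y":0,"z":0,"wx":0,"wy":0,"wz":-0.5},{"claw":255,"x":0,"y":0,"z":0,"wx":0,"wy":0,"wz":-1}]'

```text
t: 19.4
tcp_pos: [0.6562, 0.0476, 0.2002]
tcp_rot: [-3.118, -0.383, -0.001]
wrist_force: [0.9, 0.9, 0.2]
width: 0.0101
grasp_force: 59.9
```

Emit:
play_rows --plan '[{"claw":255,"x":0,"y":0,"z":0,"wx":0,"wy":0,"wz":-1},{"claw":255,"x":0,"y":0,"z":0,"wx":0,"wy":0,"wz":-1},{"claw":255,"x":0,"y":0,"z":0,"wx":0,"wy":0,"wz":-1},{"claw":255,"x":0,"y":0,"z":0,"wx":0,"wy":0,"wz":-1},{"claw":255,"x":0,"y":0,"z":0,"wx":0,"wy":0,"wz":-1}]'

```text
t: 20.02
tcp_pos: [0.6557, 0.0477, 0.1999]
tcp_rot: [-2.912, -1.177, 0.001]
wrist_force: [0.3, 0.8, 0.9]
width: 0.0097
grasp_force: 59.9
```

Emit:
play_rows --plan '[{"claw":255,"x":0,"y":0,"z":0,"wx":0,"wy":0,"wz":-1},{"claw":255,"x":0,"y":0,"z":0,"wx":0,"wy":0,"wz":-1},{"claw":255,"x":0.015,"y":-0.006,"z":0,"wx":0,"wy":0,"wz":0},{"claw":255,"x":0.015,"y":-0.006,"z":0,"wx":0,"wy":0,"wz":0},{"claw":255,"x":0,"y":0,"z":0,"wx":0,"wy":0,"wz":0}]'

```text
t: 20.65
tcp_pos: [0.6556, 0.0481, 0.1995]
tcp_rot: [-2.776, -1.469, 0.002]
wrist_force: [-3.4, 0.9, -0.6]
width: 0.0097
grasp_force: 59.8
```

Emit:
play_rows --plan '[{"claw":255,"x":0,"y":0,"z":0,"wx":0,"wy":0,"wz":1},{"claw":255,"x":0,"y":0,"z":0,"wx":0,"wy":0,"wz":1},{"claw":255,"x":0,"y":0,"z":0,"wx":0,"wy":0,"wz":1},{"claw":255,"x":0,"y":0,"z":0,"wx":0,"wy":0,"wz":1},{"claw":255,"x":0,"y":0,"z":0,"wx":0,"wy":0,"wz":1}]'

```text
t: 21.28
tcp_pos: [0.6562, 0.048, 0.1999]
tcp_rot: [3.063, 0.696, -0.0]
wrist_force: [-0.9, -0.8, -0.8]
width: 0.0094
grasp_force: 59.8
```

Emit:
play_rows --plan '[{"claw":255,"x":0,"y":0,"z":0,"wx":0,"wy":0,"wz":1},{"claw":255,"x":0,"y":0,"z":0,"wx":0,"wy":0,"wz":1},{"claw":255,"x":0,"y":0,"z":0,"wx":0,"wy":0,"wz":1},{"claw":255,"x":0,"y":0,"z":0,"wx":0,"wy":0,"wz":0.5},{"claw":255,"x":0,"y":0,"z":0,"wx":0,"wy":0,"wz":0}]'

```text
t: 21.9
tcp_pos: [0.6565, 0.0482, 0.2001]
tcp_rot: [-3.139, -0.132, -0.001]
wrist_force: [0.1, 0.1, -0.6]
width: 0.0096
grasp_force: 59.8
```

Emit:
play_rows --plan '[{"claw":165,"x":0,"y":0,"z":0,"wx":0,"wy":0,"wz":0},{"claw":165,"x":0,"y":0,"z":0,"wx":0,"wy":0,"wz":0},{"claw":165,"x":0,"y":0,"z":0,"wx":0,"wy":0,"wz":0},{"claw":165,"x":0,"y":0,"z":0,"wx":0,"wy":0,"wz":0},{"claw":165,"x":0,"y":0,"z":0,"wx":0,"wy":0,"wz":0}]'

```text
t: 22.52
tcp_pos: [0.6562, 0.0481, 0.2]
tcp_rot: [3.139, 0.132, 0.0]
wrist_force: [-0.3, -0.1, -0.1]
width: 0.0301
grasp_force: 0.0
```

Emit:
play_rows --plan '[{"claw":165,"x":0,"y":0,"z":0,"wx":0,"wy":0,"wz":0},{"claw":165,"x":0,"y":0,"z":0,"wx":0,"wy":0,"wz":0},{"claw":165,"x":0,"y":0,"z":0,"wx":0,"wy":0,"wz":0},{"claw":165,"x":0,"y":0,"z":0,"wx":0,"wy":0,"wz":0},{"claw":165,"x":0,"y":0,"z":0,"wx":0,"wy":0,"wz":0}]'

```text
t: 23.15
tcp_pos: [0.6562, 0.0481, 0.2]
tcp_rot: [3.139, 0.132, -0.0]
wrist_force: [0.3, -0.7, 0.0]
width: 0.0301
grasp_force: 0.0
```

```bash
python3 - <<'E'
from h import *
s,M=st(); print(loc(s["tcp_pos"][None]),s["torque"])
for n in("scene","top"):
    c=snap(n,"7"); tilt(c); poise(c)
E
```

```text
t 23.15 p [0.6562 0.0481 0.2   ] yawY -85.2 z [-0. -0. -1.] F [ 0.3 -0.7  0. ] w 0.0301 g 0.0 q6 1.44
[[6.54446723e-05 1.30735385e-01 1.99952345e-01]] [0.03096417 0.02622897 0.0090721 ]
tilt [-0.0062  0.1419] 1213 913
poise y [0.1046 0.1591] z 0.1726 552
tilt [-0.0037  0.1402] 780 740
poise y [0.1036 0.1574] z 0.1716 175
```

Emit:
play_rows --plan '[{"claw":165,"x":0,"y":0,"z":0,"wx":0,"wy":0,"wz":0},{"claw":165,"x":0,"y":0,"z":0,"wx":0,"wy":0,"wz":0},{"claw":165,"x":0,"y":0,"z":0,"wx":0,"wy":0,"wz":0},{"claw":165,"x":0,"y":0,"z":0,"wx":0,"wy":0,"wz":0}]'

```text
t: 23.75
tcp_pos: [0.6562, 0.0481, 0.1999]
tcp_rot: [-3.139, -0.132, 0.0]
wrist_force: [1.3, 0.3, 0.3]
width: 0.0301
grasp_force: 0.0
```

```bash
cat >> h.py <<'E'
def plate(c):
    hsv=cv2.cvtColor(c["frame"],cv2.COLOR_RGB2HSV)
    L=loc(pts(c,(hsv[...,1]>150)&(hsv[...,0]>18)&(hsv[...,0]<34)&(hsv[...,2]>60)))
    L=L[(abs(L[:,0])<.052)&(L[:,1]>-.17)&(L[:,1]<.28)&(L[:,2]<.022)&(L[:,2]>.008)]
    print("plate slope",np.linalg.lstsq(np.c_[L[:,:2],np.ones(len(L))],L[:,2],rcond=None)[0].round(4))
E
python3 - <<'E'
from h import *
for n in("scene","top"):
    for k in "34567": plate(dict(np.load(f"pics/{n}{k}.npz")))
    c=snap(n,"8"); tilt(c); c=snap(n,"9"); tilt(c)
E
```

```text
plate slope [-0.0081  0.0005  0.0163]
plate slope [-0.0053  0.0006  0.0162]
plate slope [-0.0079  0.0007  0.0163]
plate slope [-0.0074  0.0008  0.0162]
plate slope [-0.0072  0.0006  0.0163]
tilt [-0.0055  0.1416] 1212 942
tilt [-0.0035  0.1418] 1223 936
plate slope [0.0026 0.0003 0.0144]
plate slope [ 0.0008 -0.0005  0.0145]
plate slope [-0.0025 -0.0004  0.0145]
plate slope [0.0008 0.0001 0.0145]
plate slope [ 0.0014 -0.0001  0.0145]
tilt [-0.004   0.1402] 782 749
tilt [-0.0042  0.1402] 782 738
```

Settled at about −0.005. There's plenty of time for one finer correction, 0.5 mm inward with a smaller loosening turn.

Emit:
play_rows --plan '[{"claw":255,"x":0,"y":0,"z":0,"wx":0,"wy":0,"wz":0},{"claw":255,"x":0,"y":0,"z":0,"wx":0,"wy":0,"wz":0},{"claw":255,"x":0,"y":0,"z":0,"wx":0,"wy":0,"wz":0},{"claw":255,"x":0,"y":0,"z":0,"wx":0,"wy":0,"wz":-1},{"claw":255,"x":0,"y":0,"z":0,"wx":0,"wy":0,"wz":-1}]'

```text
t: 24.58
tcp_pos: [0.656, 0.0481, 0.1999]
tcp_rot: [-3.107, -0.465, 0.001]
wrist_force: [-1.5, 1.3, 0.9]
width: 0.0097
grasp_force: 59.7
```

Emit:
play_rows --plan '[{"claw":255,"x":0,"y":0,"z":0,"wx":0,"wy":0,"wz":-1},{"claw":255,"x":0,"y":0,"z":0,"wx":0,"wy":0,"wz":-1},{"claw":255,"x":0,"y":0,"z":0,"wx":0,"wy":0,"wz":-1},{"claw":255,"x":0,"y":0,"z":0,"wx":0,"wy":0,"wz":-1},{"claw":255,"x":0,"y":0,"z":0,"wx":0,"wy":0,"wz":-0.9}]'

```text
t: 25.2
tcp_pos: [0.6556, 0.0483, 0.1998]
tcp_rot: [-2.887, -1.238, 0.002]
wrist_force: [-1.8, 1.2, 0.4]
width: 0.0096
grasp_force: 59.7
```

Emit:
play_rows --plan '[{"claw":255,"x":-0.017,"y":0.011,"z":0,"wx":0,"wy":0,"wz":0},{"claw":255,"x":0,"y":0,"z":0,"wx":0,"wy":0,"wz":0},{"claw":255,"x":0,"y":0,"z":0,"wx":0,"wy":0,"wz":0.9},{"claw":255,"x":0,"y":0,"z":0,"wx":0,"wy":0,"wz":1},{"claw":255,"x":0,"y":0,"z":0,"wx":0,"wy":0,"wz":1}]'

```text
t: 25.82
tcp_pos: [0.6557, 0.0475, 0.1997]
tcp_rot: [3.044, 0.775, -0.001]
wrist_force: [-3.0, 0.8, 0.5]
width: 0.0096
grasp_force: 59.6
```

Emit:
play_rows --plan '[{"claw":255,"x":0,"y":0,"z":0,"wx":0,"wy":0,"wz":1},{"claw":255,"x":0,"y":0,"z":0,"wx":0,"wy":0,"wz":1},{"claw":255,"x":0,"y":0,"z":0,"wx":0,"wy":0,"wz":1},{"claw":255,"x":0,"y":0,"z":0,"wx":0,"wy":0,"wz":1},{"claw":255,"x":0,"y":0,"z":0,"wx":0,"wy":0,"wz":0}]'

```text
t: 26.45
tcp_pos: [0.6559, 0.0471, 0.1997]
tcp_rot: [3.138, 0.132, -0.001]
wrist_force: [-2.3, -0.5, -0.3]
width: 0.0098
grasp_force: 59.5
```

Emit:
play_rows --plan '[{"claw":165,"x":0,"y":0,"z":0,"wx":0,"wy":0,"wz":0},{"claw":165,"x":0,"y":0,"z":0,"wx":0,"wy":0,"wz":0},{"claw":165,"x":0,"y":0,"z":0,"wx":0,"wy":0,"wz":0},{"claw":165,"x":0,"y":0,"z":0,"wx":0,"wy":0,"wz":0},{"claw":165,"x":0,"y":0,"z":0,"wx":0,"wy":0,"wz":0}]'

```text
t: 27.08
tcp_pos: [0.6561, 0.0477, 0.2]
tcp_rot: [-3.139, -0.133, -0.0]
wrist_force: [-0.5, -0.4, -0.3]
width: 0.0301
grasp_force: 0.0
```

Emit:
play_rows --plan '[{"claw":165,"x":0,"y":0,"z":0,"wx":0,"wy":0,"wz":0},{"claw":165,"x":0,"y":0,"z":0,"wx":0,"wy":0,"wz":0},{"claw":165,"x":0,"y":0,"z":0,"wx":0,"wy":0,"wz":0},{"claw":165,"x":0,"y":0,"z":0,"wx":0,"wy":0,"wz":0},{"claw":165,"x":0,"y":0,"z":0,"wx":0,"wy":0,"wz":0}]'

```text
t: 27.7
tcp_pos: [0.6561, 0.0476, 0.1999]
tcp_rot: [3.139, 0.132, 0.0]
wrist_force: [-0.1, -0.1, 0.2]
width: 0.0299
grasp_force: 0.0
```

```bash
python3 - <<'E'
from h import *
s,M=st(); print(loc(s["tcp_pos"][None]))
for n in("scene","top"):
    for k in "ab": tilt(snap(n,k))
E
```

```text
t 27.7 p [0.6561 0.0476 0.1999] yawY -85.2 z [ 0. -0. -1.] F [-0.1 -0.1  0.2] w 0.0299 g 0.0 q6 1.44
[[6.19082039e-05 1.30230646e-01 1.99948373e-01]]
tilt [0.0046 0.1416] 1226 945
tilt [0.0048 0.1417] 1224 940
tilt [0.0068 0.1401] 785 748
tilt [0.0053 0.1403] 784 745
```

Now +0.005. The fine gain is about 0.018 per mm, so one more nudge of 0.25 mm outward.

Emit:
play_rows --plan '[{"claw":255,"x":0,"y":0,"z":0,"wx":0,"wy":0,"wz":0},{"claw":255,"x":0,"y":0,"z":0,"wx":0,"wy":0,"wz":0},{"claw":255,"x":0,"y":0,"z":0,"wx":0,"wy":0,"wz":0},{"claw":255,"x":0,"y":0,"z":0,"wx":0,"wy":0,"wz":-1},{"claw":255,"x":0,"y":0,"z":0,"wx":0,"wy":0,"wz":-1}]'

```text
t: 28.52
tcp_pos: [0.6562, 0.0477, 0.2]
tcp_rot: [-3.107, -0.465, -0.0]
wrist_force: [0.2, -0.7, -0.4]
width: 0.0099
grasp_force: 59.7
```

Emit:
play_rows --plan '[{"claw":255,"x":0,"y":0,"z":0,"wx":0,"wy":0,"wz":-1},{"claw":255,"x":0,"y":0,"z":0,"wx":0,"wy":0,"wz":-1},{"claw":255,"x":0,"y":0,"z":0,"wx":0,"wy":0,"wz":-1},{"claw":255,"x":0,"y":0,"z":0,"wx":0,"wy":0,"wz":-1},{"claw":255,"x":0,"y":0,"z":0,"wx":0,"wy":0,"wz":-0.9}]'

```text
t: 29.15
tcp_pos: [0.6557, 0.0482, 0.1999]
tcp_rot: [-2.886, -1.238, 0.001]
wrist_force: [-0.6, 0.5, 0.3]
width: 0.0101
grasp_force: 59.8
```

Emit:
play_rows --plan '[{"claw":255,"x":0.008,"y":-0.005,"z":0,"wx":0,"wy":0,"wz":0},{"claw":255,"x":0,"y":0,"z":0,"wx":0,"wy":0,"wz":0},{"claw":255,"x":0,"y":0,"z":0,"wx":0,"wy":0,"wz":0.9},{"claw":255,"x":0,"y":0,"z":0,"wx":0,"wy":0,"wz":1},{"claw":255,"x":0,"y":0,"z":0,"wx":0,"wy":0,"wz":1}]'

```text
t: 29.78
tcp_pos: [0.656, 0.0478, 0.1998]
tcp_rot: [3.044, 0.775, -0.0]
wrist_force: [-0.4, 0.9, 0.3]
width: 0.0093
grasp_force: 59.7
```

Emit:
play_rows --plan '[{"claw":255,"x":0,"y":0,"z":0,"wx":0,"wy":0,"wz":1},{"claw":255,"x":0,"y":0,"z":0,"wx":0,"wy":0,"wz":1},{"claw":255,"x":0,"y":0,"z":0,"wx":0,"wy":0,"wz":1},{"claw":255,"x":0,"y":0,"z":0,"wx":0,"wy":0,"wz":1},{"claw":255,"x":0,"y":0,"z":0,"wx":0,"wy":0,"wz":0}]'

```text
t: 30.4
tcp_pos: [0.6562, 0.0474, 0.1999]
tcp_rot: [3.138, 0.132, 0.0]
wrist_force: [0.3, -1.8, -1.2]
width: 0.0102
grasp_force: 59.7
```

Emit:
play_rows --plan '[{"claw":165,"x":0,"y":0,"z":0,"wx":0,"wy":0,"wz":0},{"claw":165,"x":0,"y":0,"z":0,"wx":0,"wy":0,"wz":0},{"claw":165,"x":0,"y":0,"z":0,"wx":0,"wy":0,"wz":0},{"claw":165,"x":0,"y":0,"z":0,"wx":0,"wy":0,"wz":0},{"claw":165,"x":0,"y":0,"z":0,"wx":0,"wy":0,"wz":0}]'

```text
t: 31.02
tcp_pos: [0.6561, 0.0479, 0.2]
tcp_rot: [-3.139, -0.133, -0.0]
wrist_force: [-0.1, -0.0, -0.2]
width: 0.0299
grasp_force: 0.0
```

Emit:
play_rows --plan '[{"claw":165,"x":0,"y":0,"z":0,"wx":0,"wy":0,"wz":0},{"claw":165,"x":0,"y":0,"z":0,"wx":0,"wy":0,"wz":0},{"claw":165,"x":0,"y":0,"z":0,"wx":0,"wy":0,"wz":0},{"claw":165,"x":0,"y":0,"z":0,"wx":0,"wy":0,"wz":0},{"claw":165,"x":0,"y":0,"z":0,"wx":0,"wy":0,"wz":0}]'

```text
t: 31.65
tcp_pos: [0.6561, 0.0479, 0.2]
tcp_rot: [-3.139, -0.132, -0.0]
wrist_force: [0.3, 0.6, 0.0]
width: 0.0303
grasp_force: 0.0
```

```bash
python3 - <<'E'
from h import *
s,M=st(); print(loc(s["tcp_pos"][None]))
for n in("scene","top"):
    for k in "cd": tilt(snap(n,k))
E
```

```text
t 31.65 p [0.6561 0.0479 0.2   ] yawY -85.2 z [ 0.  0. -1.] F [0.3 0.6 0. ] w 0.0303 g 0.0 q6 1.44
[[5.95569852e-05 1.30509988e-01 1.99979504e-01]]
tilt [0.0005 0.1416] 1234 963
tilt [-0.0011  0.1417] 1226 954
tilt [0.0004 0.1402] 782 744
tilt [0.0007 0.1403] 775 737
```

Level to within 0.001. I'll withdraw straight up, with the fingers opening once clear, and do a last check.

Emit:
play_rows --plan '[{"claw":165,"x":0,"y":0,"z":-0.4,"wx":0,"wy":0,"wz":0},{"claw":165,"x":0,"y":0,"z":-0.8,"wx":0,"wy":0,"wz":0},{"claw":165,"x":0,"y":0,"z":-1,"wx":0,"wy":0,"wz":0},{"claw":165,"x":0,"y":0,"z":-1,"wx":0,"wy":0,"wz":0},{"claw":165,"x":0,"y":0,"z":-1,"wx":0,"wy":0,"wz":0}]'

```text
t: 32.48
tcp_pos: [0.6565, 0.0478, 0.308]
tcp_rot: [3.139, 0.132, 0.004]
wrist_force: [0.6, 0.5, -0.1]
width: 0.0299
grasp_force: 0.0
```

Emit:
play_rows --plan '[{"claw":100,"x":-1,"y":0,"z":0,"wx":0,"wy":0,"wz":0},{"claw":100,"x":-1,"y":0,"z":0,"wx":0,"wy":0,"wz":0},{"claw":100,"x":-1,"y":0,"z":0,"wx":0,"wy":0,"wz":0},{"claw":100,"x":-1,"y":0,"z":0,"wx":0,"wy":0,"wz":0},{"claw":100,"x":0,"y":0,"z":0,"wx":0,"wy":0,"wz":0}]'

```text
t: 33.1
tcp_pos: [0.5562, 0.0394, 0.3073]
tcp_rot: [3.138, 0.132, 0.005]
wrist_force: [1.3, -0.1, 0.6]
width: 0.0521
grasp_force: 0.0
```

Emit:
play_rows --plan '[{"claw":100,"x":0,"y":0,"z":0,"wx":0,"wy":0,"wz":0},{"claw":100,"x":0,"y":0,"z":0,"wx":0,"wy":0,"wz":0},{"claw":100,"x":0,"y":0,"z":0,"wx":0,"wy":0,"wz":0},{"claw":100,"x":0,"y":0,"z":0,"wx":0,"wy":0,"wz":0}]'

```text
t: 33.6
tcp_pos: [0.5566, 0.0395, 0.3046]
tcp_rot: [-3.139, -0.132, 0.001]
wrist_force: [0.6, -0.0, -0.5]
width: 0.0517
grasp_force: 0.0
```

```bash
python3 - <<'E'
from h import *
st()
for n in("scene","top"): tilt(snap(n,"e"))
E
```

```text
t 33.6 p [0.5566 0.0395 0.3046] yawY -85.2 z [-0.001  0.    -1.   ] F [ 0.6 -0.  -0.5] w 0.0517 g 0.0 q6 1.42
tilt [-1.000e-04  1.417e-01] 1246 992
tilt [-0.0002  0.1403] 548 515
```

View pics/scenee.png

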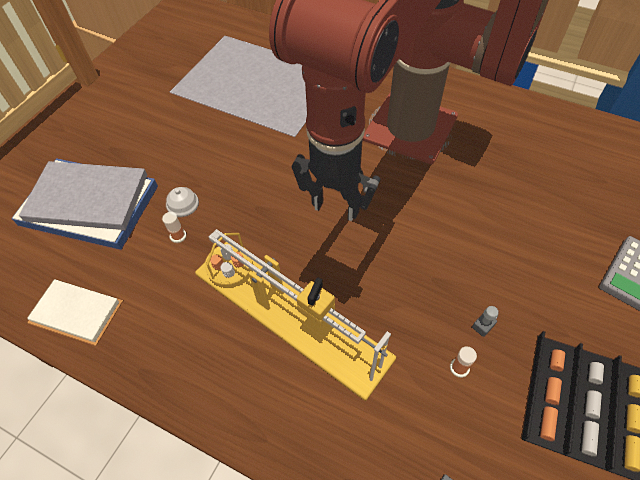

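The hand is clear at about (335,190), the knob bar lies across the beam at (315,293), and the beam is level. The bell (182,200), stamp (486,320) and both tubes (174,227), (463,360) haven't moved.

```bash
python3 -c "
from rig import manip
print(manip.close_job())"
```

```text
the job is handed in; nothing more can be done
None
```

The coins are weighed and the job is handed in: the beam reads level to within about 0.001 rad, the poise is locked with the knob at about 1.3 rad, the hand is off the scale, and the bell, stamp and tubes are where they were (about 34 s used, after several loosen-and-retighten corrections).

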